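# Put the setting block away and close the dispensing-valve housing

## Robot

A 6-joint arm with a two-finger parallel gripper is mounted at the origin on the work surface. World frame = base frame: x ahead of the robot, y to its left, z up, the work surface at z = 0. Lengths are in m, angles in rad, forces in N, time in s.
With the tool pointing down it reaches from about 0.275 to 0.85 m from the base axis. Payload 19 kg.
Tool frame: the origin (TCP) lies midway between the tips of the shut fingers; the grasp point (between the pads) lies 19 mm behind it; z points along the fingers, y is the line along which they close (so a half turn about z gives the same grasp; the last joint's range is limited). The gripper opens to 85 mm and grips with 20 to 120 N. Pads are 22 mm wide; open, the fingers measure 114 mm over their backs; the gripper's body (76 mm by 85 mm) begins 54 mm behind the grasp point. The pads swing forward as they close: fully open they stand 13 mm farther back than shut.
Start: joints at [-1.286, 0.15, 1.437, -0, 1.554, -0.134], TCP at [0.234, -0.525, 0.231] pointing down, gripper open.
Joint ranges: [-2.8, 2.8], [-0.68, 2.1], [0.12, 2.68], [-1.39, 4.53], [0.16, 2.79], [-2.81, 2.81]. Speed limits (rad/s): [1.89, 1.89, 2.22, 3.01, 3.01, 3.01].

## Interface

Orientations are given as a unit quaternion [x, y, z, w].
In Python, from workcell import r gives the robot as it stands.
- The arm moves only by the tool drive_tool, never from a script. Its argument "series" is a list of rows, each a list of 5 numbers: the opening, from 0 (shut) to 1 (fully open), then the shift along the tool's x, y, z in mm, then the turn about the tool's z in rad. A call has 1 to 5 rows; each row shifts and turns the commanded pose from where the row before left it, along the tool's axes as they then stand; what a row does not reach is not made up. A row lasts 1/10 s, in which the tool goes at most 50 mm and 8.59 degrees, less where a joint would pass 70% of its speed; a pose out of reach is approached as far as the arm can. A call is refused whole if a number of a shift passes 50 or a number of a turn 0.15, either way. A call with a gripper value outside its range is refused whole. The fingers move at their own pace and stop on an object; "force" is the grip in N (left out, the last holds). Time passes only in rows, so rows that do not move let the fingers close. It gives the time, the measured TCP pose, the force, the opening and the grip force at its end, in the units of the state.
- r.observe(): the state, without advancing time (a new reading comes with each control period).
- r.read_camera(name): name is "scene" or "side" or "wrist"; returns the picture (384x512x3 uint8, red, green, blue); there is no depth.
- r.calibration(name): a dict with "vertical_fov" (degrees; the focal length in pixels is half the picture's height over the tangent of half this angle, whatever the lens; pixels are square), "cx", "cy" (the principal point, pixels), "k1" (the pictures are not rectified: a ray, as slopes to the right and down, at radius r is drawn at 1 + k1 r^2 times it, then the intrinsics apply), "position" and "orientation" of the camera in the world. Camera axes: x right, y down, z forward; pixel columns grow to the right and rows downward; lengths in m; the calibration is good to about 2 mm. A picture is of the moment at which its call begins: read the wrist's pose just before it. calibration takes no time and is no camera call; for the wrist camera it gives the pose at the moment of the call.
- r.hand_in(): hands the job in; it is judged then, once.
The state is a dict: "clock": time; "joints": joint angles; "dq": joint speeds; "effort": joint torques, N m; "position": TCP position; "ee_rot": TCP orientation; "wrist_force": force on the tool from outside, world axes, zero at the start; "wrist_torque": the same for the moment, N m; "gripper_width": finger opening in m; "grasp_force": force on a finger pad.
Only numpy, scipy, OpenCV 4.12 (cv2) and the standard library are available. Lean on these libraries where they do the work, as an engineer would, in place of code of your own. Each camera call takes 0.05 s, during which the arm holds its last target. There are 200 camera calls.

## Task

The steel setting block is still standing on the lower half of the valve housing: put it back, fully home and upright, in the storage block whose pocket has its shape, and let go of it. Then set the loose upper half on the two dowels of the lower half and press it down against the sprung seal plate until the two halves meet flush all round, and finish while still holding it pressed shut - do not let go. Leave the round gauge, the cartridges and the screwdriver where they are.

Things in the scene. Friction and masses are not known exactly. Their poses are not given: they have to be found in the camera images.
- setting_block_center (a point): Centre of the setting block: a loose plain steel block 36 (its x) x 18 (its y) x 60 mm tall (z), about 0.3 kg; the centre is 30 mm above its foot. It starts upright on the seal plate of the lower half, its foot 6 mm above the lower half's top face, its 36 mm side roughly along the lower half's x.
- slot_oblong_hole0 (a point): Centre of the mouth of the oblong pocket in one of three aluminium storage blocks fixed to the bench, each 64 x 64 x 32 mm tall (mouth 32 mm above the bench). x along the pocket's long side, z up. Pocket 39 x 21 mm, bevelled rim, 22 mm deep; it takes the setting block either way round. Block home: its centre is 8 mm above this point, its top 38 mm above it.
- slot_square_hole0 (a point): Centre of the mouth of the square pocket (31 x 31 mm, empty) in the second storage block, same outside size; not the setting block's place.
- slot_round_hole0 (a point): Centre of the mouth of the round pocket (33 mm) in the third storage block, same outside size; the round gauge stands in it.
- lower_face (a point): Centre of the flat top face of the lower housing half, 42 mm above the bench, z up. The half is a dark grey block 104 (x) x 50 (y) x 30 mm on an aluminium plate 120 x 74 x 12 mm, fixed to the bench. Two steel dowels, 10 mm diameter, stand on this face at x = +38 and -38 mm, y = 0: 18 mm high, the last 6 mm tapering to a 4 mm tip.
- seal_plate (a joint): Travel in m of the sprung steel seal plate (46 x 32 mm) in the middle of the lower half: 0 = up, standing 6 mm proud of the top face; 0.006 = pushed down level with it. The spring pushes up with about 6 N at 0 and 12 N at 0.006, so the upper half's own weight does not close it.
- upper_half_center (a point): Centre of the loose dark grey upper half (about 0.25 kg, 52 mm tall), 26 mm above its underside. A plate 104 (x) x 50 (y) x 16 mm, with a boss 40 (x) x 30 (y) x 36 mm tall mid-top and two 12 mm through holes at x = +38 and -38 mm, y = 0. Starts flat on the bench, boss up, z up. Fits the dowels either way round; when shut, this point is 26 mm above the lower half's top face.
- gauge_center (a point): Centre of the round steel gauge (30 mm diameter, 60 mm tall) standing in the round pocket; bystander, leave alone.
- cartridge0_center (a point): Centre of a filled cartridge with clear neck and white cap, 34 x 20 x 84 mm tall, standing on the bench; bystander, leave alone.
- cartridge1_center (a point): Centre of a second such cartridge; bystander, leave alone.
- screwdriver_grip (a point): Middle of the handle of a screwdriver lying on the bench; bystander, leave alone.
Mind the look-alikes: they are no part of the job. Leave any blue or red look-alike of the part that bears upper_half_center alone.

How it is judged:
On the way:
1. the setting block is home in the oblong pocket, upright and released (horizontal distance between setting_block_center and slot_oblong_hole0 below 0.005 m and z of setting_block_center in the frame of slot_oblong_hole0 below 0.0105 m and angle between setting_block_center's own z axis and vertical below 0.06 rad and contact force between the fingers and setting_block below 0.3 N and linear speed of setting_block below 0.02 m/s), for 0.2 s.
At the end, for the whole second after the job is handed in: Setting block in the oblong pocket: within 5 mm of centre, 2.5 mm of bottomed, 3.4 deg of upright. Upper half on both dowels: within 3 mm and 3.4 deg, level to 1.7 deg, gap under 1.5 mm, seal plate down over 4.5 mm, at rest, fingers still bearing on it with over 3 N (horizontal distance between setting_block_center and slot_oblong_hole0 below 0.005 m and z of setting_block_center in the frame of slot_oblong_hole0 below 0.0105 m and angle between setting_block_center's own z axis and vertical below 0.06 rad and horizontal distance between upper_half_center and lower_face below 0.003 m and z of upper_half_center in the frame of lower_face below 0.0275 m and angle between upper_half_center's own z axis and vertical below 0.03 rad and angle between the x axis of upper_half_center and the x axis of lower_face, either way round below 0.06 rad and value of joint seal_plate above 0.0045 m and contact force between the fingers and upper_half above 3 N and linear speed of upper_half below 0.02 m/s); the arm keeps its last pose, push and grip.
It fails at once if the round gauge is moved by more than 30 mm (distance of gauge_center from where it was at the start of the episode above 0.03 m).
It fails at once if a cartridge is moved by more than 30 mm (distance of cartridge0_center from where it was at the start of the episode above 0.03 m).
It fails at once if a cartridge is moved by more than 30 mm (distance of cartridge1_center from where it was at the start of the episode above 0.03 m).
It fails at once if the screwdriver is moved by more than 30 mm (distance of screwdriver_grip from where it was at the start of the episode above 0.03 m).
It also fails if it takes over 51 s, if anything falls off the work surface, if the arm or the gripper's body presses on something with over 40 N, if the wrist force passes 120 N, or if a joint passes its speed limit or range.

## Working session

There is one attempt and no reset: what is moved stays moved. The work goes in short steps, Python scripts to look and compute and a tool call to move; the robot and the scene stay as the last step left them, time stands still between calls to the robot, and variables do not carry over. Pictures are saved under pics/ and viewed, at most 10 in all, crops included, and the job is handed in when it is done.

Besides the shell and the picture viewer there is one more tool, called after "Emit:" in YAML: its name, and indented under it one key for each argument. drive_tool: Moves the arm, as the interface text tells. Its arguments: {"type":"object","properties":{"series":{"type":"array"},"force":{"type":"number"}},"required":["series"]}

```bash
ls; mkdir -p pics; cat > h.py <<'E'
import numpy as np, cv2
from scipy.spatial.transform import Rotation as R
from workcell import r
def K(c):
    f=192/np.tan(np.radians(c["vertical_fov"])/2); return f
def ray(c,u,v):
    f=K(c); d=np.array([(u-c["cx"])/f,(v-c["cy"])/f]); s=d.copy()
    for _ in range(20): s=d/(1+c["k1"]*(s@s))
    return np.array(c["position"]),R.from_quat(c["orientation"]).apply([s[0],s[1],1.])
def onz(c,u,v,z):
    o,d=ray(c,u,v); return (o+d*(z-o[2])/d[2])[:2]
def proj(c,P):
    p=R.from_quat(c["orientation"]).inv().apply(np.array(P)-c["position"]); s=p[:2]/p[2]
    return s*(1+c["k1"]*(s@s))*K(c)+[c["cx"],c["cy"]]
def snap(n,f):
    c=r.calibration(n); im=r.read_camera(n)[:,:,::-1].copy(); cv2.imwrite(f,im); return c,im
E
python3 - <<'E'
from h import *
import pickle
C={}
for n in("scene","side","wrist"):
    c,im=snap(n,f"pics/{n}0.png"); C[n]=c; print(n,c)
pickle.dump(C,open("c0.pkl","wb"))
print(r.observe())
E
```

```text
pics
scene {'vertical_fov': 51.37071956710968, 'cx': 257.41945620468357, 'cy': 189.52237319558165, 'k1': -0.03215754669190721, 'position': array([1.07903979, 0.16426512, 0.7106288 ]), 'orientation': array([ 0.528551  ,  0.77829041, -0.28189839, -0.18823172])}
side {'vertical_fov': 51.15648231479465, 'cx': 255.1798668228484, 'cy': 190.28862105103894, 'k1': 0.00987486714378619, 'position': array([0.52620831, 0.80463633, 0.63650987]), 'orientation': array([-0.0347932 ,  0.87457103, -0.48269832,  0.03028649])}
wrist {'vertical_fov': 60.19794238402286, 'cx': 256.5235481014049, 'cy': 191.97106025733697, 'k1': 0.0002382882766688073, 'position': array([ 0.2957306 , -0.49795542,  0.37366352]), 'orientation': array([ 0.83077236, -0.53971212, -0.07453226,  0.11389935])}
{'clock': 0.15, 'joints': array([-1.28600271e+00,  1.50851822e-01,  1.43784823e+00,  2.50188162e-05,
        1.55377942e+00, -1.33995871e-01]), 'dq': array([-1.91832183e-04, -1.02411737e-03, -2.15964929e-03,  7.09446062e-06,
       -1.36648293e-03, -1.20438884e-03]), 'effort': array([ 3.06895985e-03, -7.13377905e+01, -5.71042156e+01, -1.55796074e-04,
        7.11228320e-03, -7.00238928e-06]), 'position': array([ 0.23376795, -0.5251422 ,  0.23084289]), 'ee_rot': array([ 9.78156857e-01,  2.07867667e-01, -2.09286789e-05, -4.43088382e-04]), 'wrist_force': array([ 0.1269373 , -0.05877422, -0.54105922]), 'wrist_torque': array([0.00314314, 0.03419931, 0.01642509]), 'grasp_force': 0.0, 'gripper_width': 0.08525126758220584}
```

View pics/scene0.png

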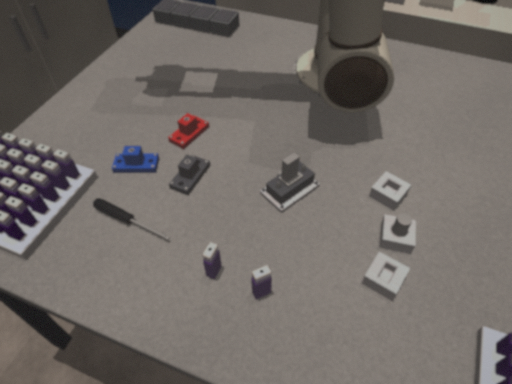

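View pics/side0.png

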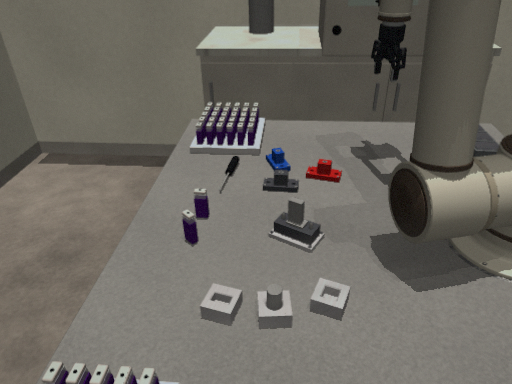

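The scene view shows the setting block on the lower half at (291,167). The storage blocks are at (391,189), (398,232, holding the round gauge) and (387,274). The upper-half candidates are dark grey (190,172), blue (135,160) and red (188,128). The dark grey one fits the description, since blue and red are called look-alikes. An enlarged crop will confirm the colours and pocket shapes.

```bash
python3 - <<'E'
from h import *
s=cv2.imread("pics/scene0.png"); d=cv2.imread("pics/side0.png")
def cr(i,x,y,w,h,W,H): return cv2.resize(i[y:y+h,x:x+w],(W,H),interpolation=cv2.INTER_CUBIC)
a=cr(s,360,165,64,140,256,560)
b=cr(s,160,150,165,64,528,205)
c=cr(d,195,275,160,55,528,182)
e=cr(d,255,145,75,105,242,173*0+173) if 0 else cr(d,255,165,75,85,152,173)
m=np.zeros((600,790,3),np.uint8); m[:560,:256]=a; m[:205,260:788]=b; m[207:389,260:788]=c; 
e=cr(d,255,145,96,110,183,209); m[391:600,260:443]=e
cv2.imwrite("pics/m1.png",m)
E
```

```text
(no output)
```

View pics/m1.png

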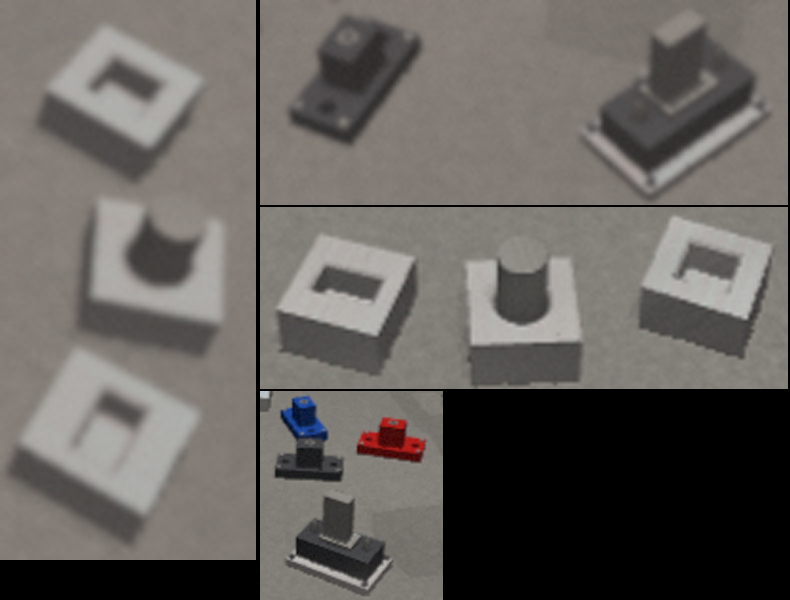

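```bash
python3 - <<'E'
from h import *
import pickle
C=pickle.load(open("c0.pkl","rb"))
A=lambda p:(360+p[0]/4-.4,165+p[1]/4-.4)
S=lambda p:(195+(p[0]-260)/3.3-.35,275+(p[1]-207)/3.31-.35)
B=lambda p:(160+(p[0]-260)/3.2-.35,150+p[1]/3.2-.35)
def rep(n,c,f,pts,z):
    P=np.array([onz(C[c],*f(p),z) for p in pts]); e=np.diff(np.vstack([P,P[:1]]),axis=0)
    print(n,"ctr",P.mean(0).round(4),"len",np.linalg.norm(e,axis=1).round(4),"ang",np.degrees(np.arctan2(e[:,1],e[:,0])).round(0))
rep("bot top","scene",A,[(82,348),(200,412),(135,510),(22,435)],.032)
rep("bot pocket","scene",A,[(103,388),(150,412),(118,465),(72,440)],.032)
rep("top top","scene",A,[(104,27),(203,80),(148,147),(48,92)],.032)
rep("top pocket","scene",A,[(112,57),(163,82),(140,110),(90,82)],.032)
rep("left top","side",S,[(325,236),(416,260),(375,333),(280,307)],.032)
rep("left pocket","side",S,[(328,263),(392,272),(372,303),(312,292)],.032)
rep("right top","side",S,[(676,217),(772,243),(743,317),(642,286)],.032)
rep("right pocket","side",S,[(687,245),(738,255),(722,290),(674,275)],.032)
rep("upper plate","scene",B,[(347,15),(421,48),(348,140),(292,110)],.016)
rep("block top","scene",B,[(692,10),(707,22),(664,44),(652,30)],.108)
rep("lower plate","scene",B,[(770,108),(655,190),(585,128),(690,60)],.012)
E
```

```text
bot top ctr [0.654  0.2552] len [0.061  0.065  0.0594 0.0601] ang [  76.  -18. -108.  163.]
bot pocket ctr [0.6543 0.2558] len [0.0238 0.0346 0.0231 0.0341] ang [  78.  -16. -103.  165.]
top top ctr [0.4398 0.2259] len [0.0621 0.0629 0.0611 0.0636] ang [  72.  -20. -108.  161.]
top pocket ctr [0.4375 0.2258] len [0.031  0.0265 0.0311 0.0245] ang [  75.  -19. -109.  160.]
left top ctr [0.655  0.2513] len [0.0616 0.0603 0.0609 0.061 ] ang [ 165.   74.  -14. -106.]
left pocket ctr [0.654  0.2508] len [0.0405 0.0264 0.0376 0.0243] ang [ 174.   71.   -9. -103.]
right top ctr [0.4391 0.2209] len [0.0607 0.0645 0.0609 0.0634] ang [ 163.   69.  -19. -111.]
right pocket ctr [0.441  0.2223] len [0.0312 0.0313 0.0295 0.0269] ang [ 169.   68.  -19. -110.]
upper plate ctr [ 0.5601 -0.2199] len [0.0687 0.0988 0.0515 0.0994] ang [  81.   -5. -101. -175.]
block top ctr [0.5112 0.0094] len [0.0144 0.0352 0.0145 0.0328] ang [  61.  -34. -128.  146.]
lower plate ctr [0.5096 0.0124] len [0.1127 0.0727 0.1019 0.0722] ang [ -28. -118.  152.   71.]
```

The bottom block in the scene view (left in the side view) has the 39×21 mm pocket, so it is the oblong one, at about (0.654, 0.253). The other pocket is square. The setting block is at about (0.511, 0.010), yaw about -31°. The dark grey loose half at about (0.56, -0.22) is the one to use. I'm setting out now.

Emit:
drive_tool:
  series:
    - [1,39,-31,0,0]
    - [1,39,-31,0,0]
    - [1,39,-31,0,0]
    - [1,39,-31,0,0]
    - [1,39,-31,0,0]

```text
clock: 0.65
position: [0.3493, -0.3025, 0.2312]
ee_rot: [0.978, 0.208, 0.0, -0.0]
wrist_force: [1.6, -0.5, 0.2]
gripper_width: 0.0856
grasp_force: 0.0
```

Emit:
drive_tool:
  series:
    - [1,39,-31,0,0]
    - [1,39,-31,0,0]
    - [1,39,-31,0,0]
    - [1,39,-31,0,0]
    - [1,39,-31,0,0]

```text
clock: 1.15
position: [0.4645, -0.0814, 0.2314]
ee_rot: [0.978, 0.208, 0.0, 0.0]
wrist_force: [1.4, -2.7, -0.2]
gripper_width: 0.0853
grasp_force: 0.0
```

Emit:
drive_tool:
  series:
    - [1,39,-31,0,0]
    - [1,39,-31,0,0]
    - [1,0,0,0,0.137]
    - [1,0,0,0,0.137]
    - [1,0,0,0,0.137]

```text
clock: 1.65
position: [0.5101, 0.0055, 0.231]
ee_rot: [1.0, 0.002, -0.0, -0.0]
wrist_force: [-0.1, -0.6, 0.6]
gripper_width: 0.0854
grasp_force: 0.0
```

Emit:
drive_tool:
  series:
    - [1,0,0,0,0.137]
    - [1,0,0,0,0.137]
    - [1,0,0,0,0.137]
    - [1,0,0,0,0.137]
    - [1,0,0,0,0]

```text
clock: 2.15
position: [0.51, 0.0049, 0.2311]
ee_rot: [0.963, -0.268, -0.0, -0.0]
wrist_force: [-0.3, 0.6, -0.9]
gripper_width: 0.0857
grasp_force: 0.0
```

```bash
python3 - <<'E'
from h import *
import pickle
c,im=snap("wrist","pics/w1.png"); pickle.dump(c,open("w1.pkl","wb"))
o=r.observe();print(o["position"],np.degrees(R.from_quat(o["ee_rot"]).as_matrix()),o["joints"],o["clock"])
print(c["position"], proj(c,[.511,.010,.108]),proj(c,[.511,.010,.042]))
E
```

```text
[0.51001477 0.00489151 0.23116819] [[ 4.92206784e+01 -2.93279875e+01 -1.77415421e-02]
 [-2.93279861e+01 -4.92206816e+01  9.17339500e-03]
 [-1.99366867e-02  1.20083845e-03 -5.72957760e+01]] [-1.41634653e-01  1.46682991e-02  1.58417638e+00  1.14836403e-04
  1.54307712e+00  1.96651858e+00] 2.2
[ 0.56806608 -0.0308566   0.374006  ] [249.80104511 186.62219511] [251.03654674 170.19409536]
```

View pics/w1.png

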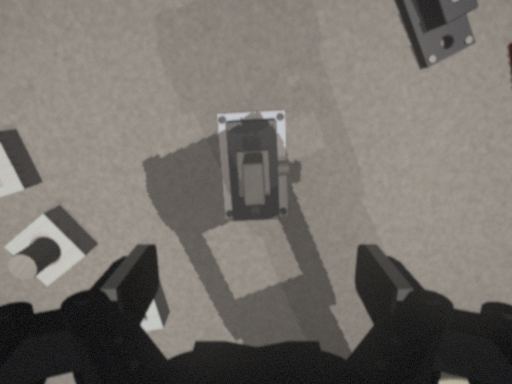

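Wrist view: the setting block's top face is at about (255,184), and the lower half's plate spans (219,112) to (287,218), almost aligned with the tool. An enlarged crop will give the corners.

```bash
python3 - <<'E'
import cv2
im=cv2.imread("pics/w1.png"); cv2.imwrite("pics/w1c.png",cv2.convertScaleAbs(cv2.resize(im[100:230,205:305],None,fx=4.6,fy=4.6,interpolation=cv2.INTER_CUBIC),alpha=1.5))
E
```

```text
(no output)
```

View pics/w1c.png

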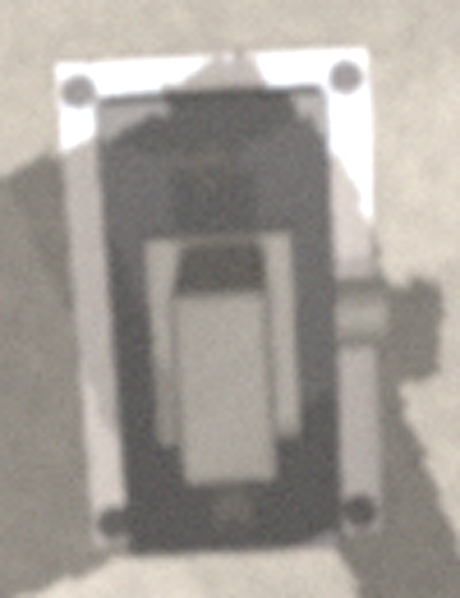

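```bash
python3 - <<'E'
from h import *
import pickle
c=pickle.load(open("w1.pkl","rb"))
f=lambda p:(205+p[0]/4.6-.4,100+p[1]/4.6-.4)
def rep(n,pts,z):
    P=np.array([onz(c,*f(p),z) for p in pts]); e=np.diff(np.vstack([P,P[:1]]),axis=0)
    print(n,"ctr",P.mean(0).round(4),"len",np.linalg.norm(e,axis=1).round(4),"ang",np.degrees(np.arctan2(e[:,1],e[:,0])).round(1))
    return P.mean(0)
b=rep("block",[(172,293),(268,291),(277,478),(184,484)],.108)
rep("bolts",[(78,90),(345,75),(358,510),(112,522)],.014)
rep("lower",[(98,98),(330,85),(342,540),(130,550)],.042)
rep("seal",[(147,240),(293,233),(300,435),(162,445)],.048)
o=r.observe(); print(R.from_quat(o["ee_rot"]).inv().apply([*b,.078]-o["position"])*1000)
E
```

```text
block ctr [0.5113 0.0061] len [0.017  0.0348 0.0171 0.0355] ang [-119.9  151.9   62.7  -28.3]
bolts ctr [0.5085 0.0092] len [0.0617 0.1059 0.0615 0.1057] ang [-118.   151.7   61.8  -28.2]
lower ctr [0.5091 0.0081] len [0.0496 0.1029 0.0491 0.1027] ang [-118.   151.3   61.7  -28.4]
seal ctr [0.5077 0.0088] len [0.0314 0.0452 0.0308 0.046 ] ang [-118.4  151.4   63.2  -27.9]
[  0.53163257  -1.73676319 153.16797713]
```

Emit:
drive_tool:
  series:
    - [1,0.5,-1.5,40,-0.045]
    - [1,0,0,40,0]
    - [1,0,0,40,0]
    - [1,0,0,32,0]
    - [1,0,0,0,0]
  force: 50

```text
clock: 2.7
position: [0.509, 0.0062, 0.0756]
ee_rot: [0.97, -0.243, -0.003, 0.0]
wrist_force: [0.9, 0.2, 0.4]
gripper_width: 0.0854
grasp_force: 0.0
```

Emit:
drive_tool:
  series:
    - [0,0,0,0,0]
    - [0,0,0,0,0]
    - [0,0,0,0,0]
    - [0,0,0,0,0]
    - [0,0,0,0,0]

```text
clock: 3.2
position: [0.5116, 0.0059, 0.0801]
ee_rot: [0.97, -0.245, 0.001, -0.0]
wrist_force: [0.9, -0.4, 3.5]
gripper_width: 0.0171
grasp_force: 54.3
```

Emit:
drive_tool:
  series:
    - [0,0,0,0,0]
    - [0,0,0,0,0]
    - [0,0,0,-10,0]
    - [0,0,0,-20,0]
    - [0,0,0,0,0]

```text
clock: 3.7
position: [0.5122, 0.0058, 0.1116]
ee_rot: [0.97, -0.245, 0.001, -0.0]
wrist_force: [0.3, -0.0, -3.0]
gripper_width: 0.0168
grasp_force: 53.6
```

Emit:
drive_tool:
  series:
    - [0,0,-10,-30,0]
    - [0,-12,-40,-12,0]
    - [0,-12,-44,0,0]
    - [0,-12,-44,0,0]
    - [0,-12,-44,0,0]

```text
clock: 4.2
position: [0.5554, 0.1906, 0.1508]
ee_rot: [0.969, -0.245, -0.0, 0.0]
wrist_force: [1.6, -0.2, -2.0]
gripper_width: 0.0169
grasp_force: 53.5
```

Emit:
drive_tool:
  series:
    - [0,-12,-44,0,0]
    - [0,0,-40,0,0]
    - [0,0,0,0,-0.11]
    - [0,0,0,0,-0.105]
    - [0,0,0,0,0]

```text
clock: 4.7
position: [0.5846, 0.2687, 0.1503]
ee_rot: [0.99, -0.138, -0.001, 0.0]
wrist_force: [-0.2, -0.6, -3.2]
gripper_width: 0.0173
grasp_force: 53.5
```

```bash
python3 - <<'E'
from h import *
import pickle
c,im=snap("wrist","pics/w2.png"); pickle.dump(c,open("w2.pkl","wb"))
o=r.observe();print(o["position"],o["ee_rot"],o["joints"],o["clock"])
print(c["position"], proj(c,[.6545,.253,.032]))
E
```

```text
[0.584618   0.26846827 0.1505684 ] [ 9.90060680e-01 -1.40639673e-01 -5.39761809e-04  2.01890211e-04] [3.10772999e-01 3.28967487e-01 1.38183373e+00 1.09181568e-04
 1.43193892e+00 2.16376916e+00] 4.75
[0.6499918  0.24957559 0.2930918 ] [250.15788765  94.07979281]
```

View pics/w2.png

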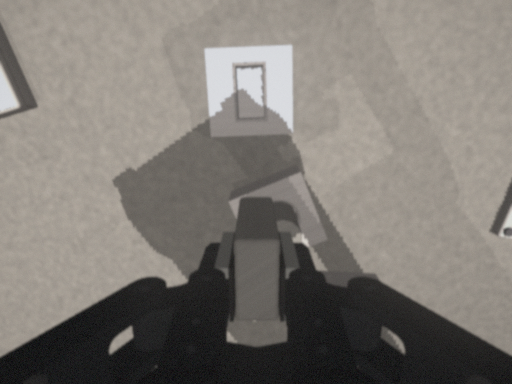

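Wrist view: the oblong pocket is at about (250,92), with its rim spanning (232,63) to (268,122). The held block's foot edge runs from about (240,198) to (274,198).

```bash
python3 - <<'E'
from h import *
import pickle
c=pickle.load(open("w2.pkl","rb"))
def rep(n,pts,z):
    P=np.array([onz(c,*p,z) for p in pts]); e=np.diff(np.vstack([P,P[:1]]),axis=0)
    print(n,"ctr",P.mean(0).round(4),"len",np.linalg.norm(e,axis=1).round(4),"ang",np.degrees(np.arctan2(e[:,1],e[:,0])).round(1)); return P.mean(0)
p=rep("pocket",[(232,63),(266,62),(268,121),(235,122)],.032)
q=rep("outer",[(205,47),(292,44),(294,136),(211,138)],.032)
o=r.observe(); T=R.from_quat(o["ee_rot"])
for s in(p,q): print(T.inv().apply([*s,.15]-o["position"])*1000)
for u in((240,198),(274,198)): print("foot",T.inv().apply([*onz(c,*u,.1185),.15]-o["position"])*1000)
print(np.degrees(2*np.arctan2(o["ee_rot"][1],o["ee_rot"][0])))
E
```

```text
pocket ctr [0.6554 0.2526] len [0.0251 0.0427 0.0255 0.0427] ang [-104.3  166.6   75.8  -14. ]
outer ctr [0.6552 0.2525] len [0.0634 0.0665 0.065  0.0659] ang [-104.1  167.1   75.4  -14.3]
[72.43809305 -4.51678147  0.49259894]
[72.28783738 -4.31835819  0.49286044]
foot [15.43040917 -8.74694038  0.54795779]
foot [15.50228575  9.96651133  0.55820723]
-16.169728775697298
```

Emit:
drive_tool:
  series:
    - [0,36,-2,0,0]
    - [0,37.3,-2.7,0,0]
    - [0,0,0,40,-0.038]
    - [0,0,0,20,0]
    - [0,0,0,0,0]

```text
clock: 5.25
position: [0.6552, 0.2518, 0.0875]
ee_rot: [0.992, -0.123, -0.003, 0.001]
wrist_force: [-0.5, -0.5, -2.7]
gripper_width: 0.0169
grasp_force: 53.4
```

Emit:
drive_tool:
  series:
    - [0,0,0,8,0]
    - [0,0,0,8,0]
    - [0,0,0,5,0]
    - [0,0,0,5,0]
    - [0,0,0,0,0]

```text
clock: 5.75
position: [0.6564, 0.2527, 0.0649]
ee_rot: [0.993, -0.121, -0.0, 0.0]
wrist_force: [-1.3, 0.7, -2.8]
gripper_width: 0.0173
grasp_force: 53.5
```

```bash
python3 - <<'E'
from h import *
o=r.observe();print(o["position"],o["ee_rot"],o["wrist_force"],o["wrist_torque"])
E
```

```text
[0.6563943  0.25271991 0.06485238] [ 9.92666289e-01 -1.20886488e-01 -3.02117950e-04  5.92821805e-05] [-1.28654637  0.66769368 -2.75327632] [ 0.00925681 -0.02406537  0.01795608]
```

Emit:
drive_tool:
  series:
    - [0,0,0,3,0]
    - [0,0,0,3,0]
    - [0,0,0,3,0]
    - [0,0,0,0,0]

```text
clock: 6.15
position: [0.6564, 0.2527, 0.0558]
ee_rot: [0.993, -0.121, -0.0, 0.0]
wrist_force: [-0.3, -0.5, -2.4]
gripper_width: 0.0173
grasp_force: 53.5
```

Entered freely.

Emit:
drive_tool:
  series:
    - [0,0,0,4,0]
    - [0,0,0,4,0]
    - [0,0,0,3,0]
    - [0,0,0,2,0]
    - [0,0,0,0,0]

```text
clock: 6.65
position: [0.6565, 0.2527, 0.0429]
ee_rot: [0.993, -0.121, -0.0, 0.0]
wrist_force: [-0.5, -0.4, -2.1]
gripper_width: 0.0168
grasp_force: 53.5
```

Emit:
drive_tool:
  series:
    - [0,0,0,1,0]
    - [0,0,0,1,0]
    - [0,0,0,1,0]
    - [0,0,0,0,0]

```text
clock: 7.05
position: [0.6569, 0.2529, 0.0422]
ee_rot: [0.993, -0.121, 0.001, -0.0]
wrist_force: [-7.7, -2.0, 14.7]
gripper_width: 0.0175
grasp_force: 56.0
```

Emit:
drive_tool:
  series:
    - [1,0,0,0,0]
    - [1,0,0,0,0]
    - [1,0,0,0,0]
    - [1,0,0,0,0]
    - [1,0,0,-10,0]

```text
clock: 7.55
position: [0.6559, 0.2525, 0.0492]
ee_rot: [0.993, -0.121, -0.001, 0.0]
wrist_force: [-0.7, 0.1, -0.0]
gripper_width: 0.0852
grasp_force: 0.0
```

Emit:
drive_tool:
  series:
    - [1,0,0,-30,0]
    - [1,0,0,-45,0]
    - [1,0,0,-40,0]
    - [1,0,0,-40,0]
    - [1,0,0,0,0]

```text
clock: 8.05
position: [0.6582, 0.2532, 0.2129]
ee_rot: [0.993, -0.121, 0.004, -0.002]
wrist_force: [0.9, 0.1, 0.2]
gripper_width: 0.0855
grasp_force: 0.0
```

```bash
python3 - <<'E'
from h import *
import pickle
c,im=snap("wrist","pics/w3.png"); pickle.dump(c,open("w3.pkl","wb"))
print(r.observe()["position"],proj(c,[.6554,.2526,.032]),proj(c,[.6554,.2526,.07]))
im=cv2.imread("pics/w3.png"); cv2.imwrite("pics/w3c.png",cv2.convertScaleAbs(cv2.resize(im[110:260,170:330],None,fx=4,fy=4,interpolation=cv2.INTER_CUBIC),alpha=1.2))
# upper half plan in tool axes
o=r.observe(); print(R.from_quat(o["ee_rot"]).inv().apply([.56,-.22,.2]-o["position"])*1000)
E
```

```text
[0.65752446 0.2529881  0.2093698 ] [257.95895937 174.00348009] [257.95360228 182.95287406]
[ 18.69318919 482.59849462   8.11242601]
```

View pics/w3c.png

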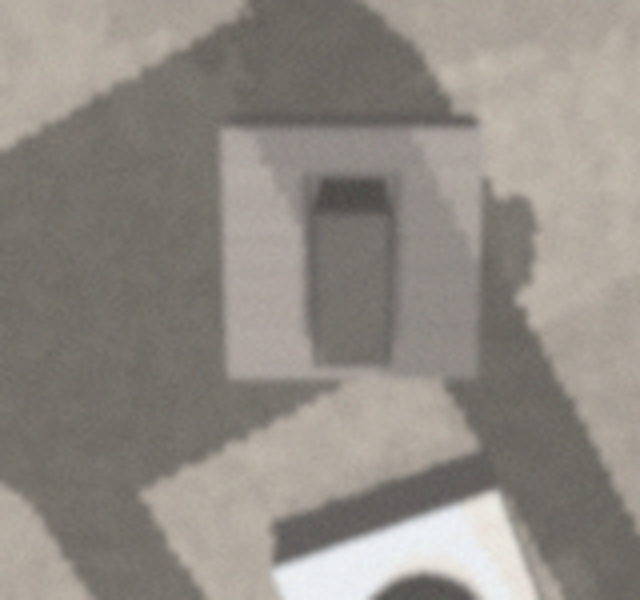

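The block sits upright in the pocket: its top is at (258,182.5) against (258,183) expected. Next is the upper half.

Emit:
drive_tool:
  series:
    - [1,2,49,0,0]
    - [1,2,49,0,0]
    - [1,2,49,0,0]
    - [1,2,49,0,0]
    - [1,2,49,0,0]

```text
clock: 8.6
position: [0.6065, 0.0108, 0.2046]
ee_rot: [0.993, -0.121, -0.001, -0.0]
wrist_force: [0.4, 0.5, -0.0]
gripper_width: 0.0852
grasp_force: 0.0
```

Emit:
drive_tool:
  series:
    - [1,2,49,0,0]
    - [1,2,49,0,0]
    - [1,2,49,0,0]
    - [1,2,49,0,0]
    - [1,1,42,0,0]

```text
clock: 9.1
position: [0.5581, -0.2229, 0.2047]
ee_rot: [0.993, -0.121, -0.0, -0.0]
wrist_force: [0.9, -1.2, 0.7]
gripper_width: 0.0852
grasp_force: 0.0
```

Emit:
drive_tool:
  series:
    - [1,0,0,0,-0.1]
    - [1,0,0,0,-0.09]
    - [1,0,0,0,0]

```text
clock: 9.4
position: [0.5588, -0.221, 0.2046]
ee_rot: [1.0, -0.026, -0.001, -0.0]
wrist_force: [2.0, 0.1, 0.0]
gripper_width: 0.0854
grasp_force: 0.0
```

```bash
python3 - <<'E'
from h import *
import pickle
c,im=snap("wrist","pics/w4.png"); pickle.dump(c,open("w4.pkl","wb"))
o=r.observe(); print(o["position"],o["ee_rot"],o["clock"],proj(c,[.56,-.22,.052]),o["joints"][5])
cv2.imwrite("pics/w4c.png",cv2.convertScaleAbs(cv2.resize(im[60:260,170:340],None,fx=3,fy=3,interpolation=cv2.INTER_CUBIC),alpha=1.6))
E
```

```text
[ 0.55896986 -0.22069463  0.20471977] [ 9.99631855e-01 -2.71271613e-02 -4.38035231e-04 -2.82134025e-04] 9.45 [254.91451133 174.86162402] 1.120815847156797
```

View pics/w4c.png

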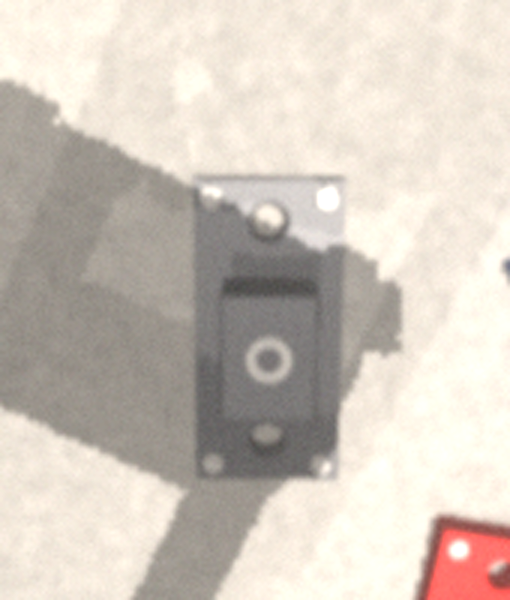

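Wrist crop: the dark grey half, with the boss ring at crop (269,361), holes at (269,220) and (266,434), and the plate square to the tool. The red look-alike stays clear at lower right.

```bash
python3 - <<'E'
from h import *
import pickle
c=pickle.load(open("w4.pkl","rb"))
f=lambda p:(170+p[0]/3-.33,60+p[1]/3-.33)
def rep(n,pts,z):
    P=np.array([onz(c,*f(p),z) for p in pts]); e=np.diff(np.vstack([P,P[:1]]),axis=0)
    print(n,"ctr",P.mean(0).round(4),"len",np.linalg.norm(e,axis=1).round(4),"ang",np.degrees(np.arctan2(e[:,1],e[:,0])).round(1)); return P.mean(0)
o=r.observe();T=R.from_quat(o["ee_rot"])
for q in (rep("ring",[(269,361)],.052),rep("holes",[(269,220),(266,434)],.016),rep("plate",[(195,178),(345,176),(338,477),(197,479)],.016),rep("boss",[(222,295),(319,295),(317,420),(224,420)],.052),rep("screws",[(211,196),(329,198),(323,467),(212,464)],.017)):
    print(T.inv().apply([*q,.04]-o["position"])*1000)
print(np.degrees(2*np.arctan2(o["ee_rot"][1],o["ee_rot"][0])))
E
```

```text
ring ctr [ 0.555  -0.2238] len [0.] ang [0.]
holes ctr [ 0.557  -0.2237] len [0.0741 0.0741] ang [176.4  -3.6]
plate ctr [ 0.5557 -0.224 ] len [0.0489 0.1043 0.05   0.1044] ang [-92.2 177.   87.9  -3.6]
boss ctr [ 0.5557 -0.2243] len [0.0291 0.0392 0.0289 0.0392] ang [-93.  177.   87.1  -2.6]
screws ctr [ 0.5551 -0.224 ] len [0.0386 0.0932 0.0391 0.0927] ang [-93.9 176.8  85.4  -3.5]
[ -3.67917601   3.40146599 164.72129946]
[ -1.64274813   3.14627823 164.71962276]
[ -2.89488726   3.56718056 164.72051108]
[ -2.92206173   3.85562753 164.72037944]
[ -3.5368506    3.57872106 164.72107687]
-3.108925502862743
```

Emit:
drive_tool:
  series:
    - [1,-3.3,3.5,35,0]
    - [1,0,0,45,0]
    - [1,0,0,45,0]
    - [1,0,0,45,0]
    - [1,0,0,0,0]
  force: 90

```text
clock: 9.95
position: [0.5528, -0.222, 0.0296]
ee_rot: [1.0, -0.027, -0.004, -0.002]
wrist_force: [-0.1, -0.3, 0.8]
gripper_width: 0.0859
grasp_force: 0.0
```

Emit:
drive_tool:
  series:
    - [1,0,0,12,0]
    - [1,0,0,0,0]
    - [0,0,0,0,0]
    - [0,0,0,0,0]
    - [0,0,0,0,0]

```text
clock: 10.45
position: [0.5562, -0.2243, 0.0244]
ee_rot: [1.0, -0.026, 0.001, 0.0]
wrist_force: [0.1, 1.0, 0.6]
gripper_width: 0.0437
grasp_force: 0.0
```

Emit:
drive_tool:
  series:
    - [0,0,0,0,0]
    - [0,0,0,0,0]
    - [0,0,0,0,0]

```text
clock: 10.75
position: [0.5562, -0.2243, 0.0242]
ee_rot: [1.0, -0.026, 0.001, 0.0]
wrist_force: [-1.3, 0.2, 8.1]
gripper_width: 0.0285
grasp_force: 90.2
```

Emit:
drive_tool:
  series:
    - [0,0,0,-16,0]
    - [0,0,0,-30,0]
    - [0,0,0,-40,0]
    - [0,0,0,-30,0]
    - [0,-20,-36.5,0,0]

```text
clock: 11.25
position: [0.54, -0.1896, 0.1435]
ee_rot: [1.0, -0.027, 0.003, 0.002]
wrist_force: [0.2, 1.8, -2.4]
gripper_width: 0.0285
grasp_force: 89.5
```

Emit:
drive_tool:
  series:
    - [0,-23,-40,0,0]
    - [0,-23,-40,0,0]
    - [0,-23,-40,0,0]
    - [0,-23,-40,0,0]
    - [0,-23,-40,0,0]

```text
clock: 11.75
position: [0.432, 0.0205, 0.1394]
ee_rot: [1.0, -0.026, 0.0, -0.0]
wrist_force: [1.5, 0.5, -2.3]
gripper_width: 0.0288
grasp_force: 89.4
```

Emit:
drive_tool:
  series:
    - [0,-25,-40,0,0.11]
    - [0,0,0,0,0.11]
    - [0,0,0,0,0.11]
    - [0,0,0,0,0.11]
    - [0,0,0,0,0]

```text
clock: 12.25
position: [0.4103, 0.0605, 0.1394]
ee_rot: [0.97, -0.245, 0.0, -0.0]
wrist_force: [0.1, -0.0, -2.2]
gripper_width: 0.0291
grasp_force: 89.5
```

```bash
python3 - <<'E'
from h import *
import pickle
c,im=snap("wrist","pics/w5.png"); pickle.dump(c,open("w5.pkl","wb"))
o=r.observe(); print(o["position"],o["ee_rot"],o["clock"],o["grasp_force"],o["wrist_force"],o["joints"])
for x in(-.038,.038): print(proj(c,[.5085+x*.88,.0087-x*.474,.06]))
cv2.imwrite("pics/w5c.png",cv2.convertScaleAbs(cv2.resize(im[0:300,140:380],None,fx=2,fy=2,interpolation=cv2.INTER_CUBIC),alpha=1.5))
E
```

```text
[0.41030654 0.06045092 0.13938951] [ 9.70146715e-01 -2.42518758e-01  4.87006572e-06 -5.92014740e-05] 12.3 89.50387001037598 [ 0.01507061  0.28775112 -1.4259008 ] [-4.00645146e-02 -1.40111013e-01  1.91786979e+00  1.16429872e-04
  1.36380025e+00  2.02063044e+00]
[253.98825926  91.20000781]
[253.66844537 -45.57397618]
```

View pics/w5c.png

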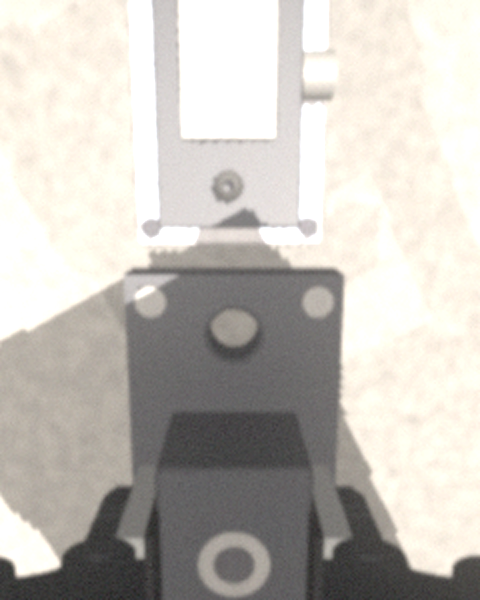

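Wrist crop: the near dowel's tip is at crop (228,185) and the held half's hole is at (234,328). The half is level and square to the tool.

```bash
python3 - <<'E'
from h import *
import pickle
c=pickle.load(open("w5.pkl","rb")); o=r.observe();T=R.from_quat(o["ee_rot"])
f=lambda p:(140+p[0]/2-.25,p[1]/2-.25)
t=lambda p,z:(T.inv().apply([*onz(c,*f(p),z),.14]-o["position"])*1000).round(2)
print("dowel",t((228,185),.06),"hole",t((234,328),.131))
print("plate screws",t((149,301),.131),t((318,301),.131),"ring",t((235,565),.167))
print("corners",t((125,272),.131),t((343,272),.131))
print("left/right edge low",t((133,470),.131),t((334,470),.131))
print("lower: corners",t((152,228),.013),t((308,227),.013),"seal",t((180,138),.048),t((278,138),.048))
print("target pred",T.inv().apply([.5085,.0087,.14]-o["position"])*1000, np.degrees(2*np.arctan2(o["ee_rot"][1],o["ee_rot"][0])))
E
```

```text
dowel [72.37 -0.86 -0.61] hole [39.24  0.87 -0.61]
plate screws [ 45.61 -18.58  -0.61] [45.43 20.14 -0.61] ring [-0.96  0.86 -0.61]
corners [ 52.22 -23.76  -0.61] [51.99 25.61 -0.61]
left/right edge low [  3.91 -24.14  -0.61] [ 3.68 25.32 -0.61]
lower: corners [ 57.12 -31.43  -0.61] [57.22 30.34 -0.62] seal [ 87.65 -16.82  -0.61] [87.5  15.78 -0.61]
target pred [110.99467266  -0.54232158  -0.61256106] -28.070494692910366
```

Emit:
drive_tool:
  series:
    - [0,37,-0.6,0,0]
    - [0,37,-0.5,0,0]
    - [0,37,-0.5,0,0]
    - [0,0,0,30,0]
    - [0,0,0,15,0]

```text
clock: 12.8
position: [0.5089, 0.0087, 0.0921]
ee_rot: [0.97, -0.242, -0.001, 0.0]
wrist_force: [-0.7, -0.3, -1.9]
gripper_width: 0.0285
grasp_force: 89.6
```

Emit:
drive_tool:
  series:
    - [0,0,0,0,0]
    - [0,0,0,3,0]
    - [0,0,0,3,0]
    - [0,0,0,3,0]
    - [0,0,0,0,0]

```text
clock: 13.3
position: [0.509, 0.0094, 0.0855]
ee_rot: [0.97, -0.243, 0.0, -0.0]
wrist_force: [1.0, 0.7, -2.0]
gripper_width: 0.0285
grasp_force: 89.5
```

```bash
python3 - <<'E'
from h import *
o=r.observe();print(o["position"],o["ee_rot"],o["wrist_force"],o["wrist_torque"])
E
```

```text
[0.50897782 0.00943102 0.08546711] [ 9.69928117e-01 -2.43391488e-01  1.67170043e-04 -5.49393335e-05] [ 0.98952851  0.68141121 -1.95926438] [ 0.03606296 -0.03683086  0.01900205]
```

Emit:
drive_tool:
  series:
    - [0,0,0,2,0]
    - [0,0,0,2,0]
    - [0,0,0,2,0]
    - [0,0,0,2,0]
    - [0,0,0,0,0]

```text
clock: 13.8
position: [0.5088, 0.0094, 0.077]
ee_rot: [0.97, -0.244, -0.0, -0.0]
wrist_force: [0.5, 0.9, -3.1]
gripper_width: 0.0285
grasp_force: 89.5
```

Emit:
drive_tool:
  series:
    - [0,0,0,2,0]
    - [0,0,0,2,0]
    - [0,0,0,2,0]
    - [0,0,0,2,0]
    - [0,0,0,0,0]

```text
clock: 14.3
position: [0.509, 0.0094, 0.0694]
ee_rot: [0.97, -0.244, 0.0, -0.0]
wrist_force: [-2.3, -0.3, 6.1]
gripper_width: 0.0288
grasp_force: 90.5
```

Emit:
drive_tool:
  series:
    - [0,0,0,1,0]
    - [0,0,0,1,0]
    - [0,0,0,1,0]
    - [0,0,0,1,0]
    - [0,0,0,0,0]

```text
clock: 14.8
position: [0.5091, 0.0094, 0.0662]
ee_rot: [0.97, -0.244, 0.0, -0.0]
wrist_force: [-8.1, 0.8, 16.7]
gripper_width: 0.0288
grasp_force: 92.2
```

Emit:
drive_tool:
  series:
    - [0,0,0,1,0]
    - [0,0,0,0,0]
    - [0,0,0,0,0]

```text
clock: 15.1
position: [0.5091, 0.0094, 0.0662]
ee_rot: [0.97, -0.244, 0.0, -0.0]
wrist_force: [-17.0, 1.0, 33.7]
gripper_width: 0.0283
grasp_force: 94.3
```

```bash
python3 - <<'E'
from h import *
o=r.observe();print(o["position"],o["ee_rot"],o["wrist_force"],o["wrist_torque"],o["grasp_force"])
d=snap("side","pics/s9.png")[1]; s=snap("scene","pics/c9.png")[1]
cv2.imwrite("pics/f9.png",np.hstack([cv2.resize(d[180:260,260:340],(395,395),interpolation=cv2.INTER_CUBIC),cv2.resize(s[140:220,250:330],(395,395),interpolation=cv2.INTER_CUBIC)]))
E
```

```text
[0.50906679 0.0093741  0.06616607] [ 9.69893743e-01 -2.43528159e-01  4.03965865e-04 -1.39018934e-05] [-16.97510725   0.96760041  33.72515358] [0.09345055 2.62455923 0.00684703] 94.33469295501709
```

View pics/f9.png

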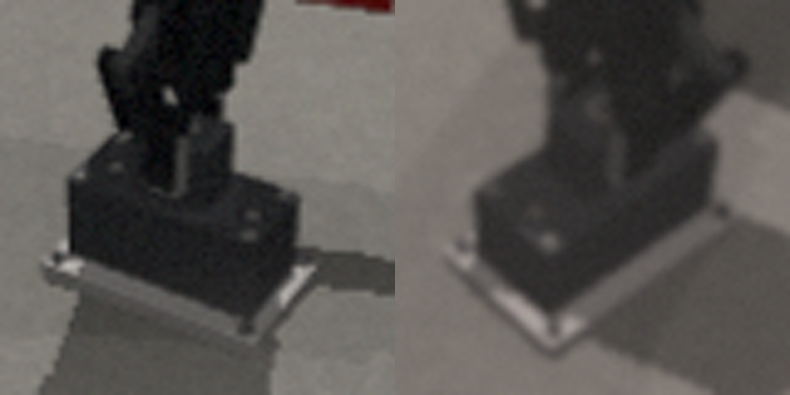

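The halves are flush with no visible gap. The force went from 17 to 34 N with no further travel, so it is hard shut and still gripped.

```bash
python3 -c "
from workcell import r
print(r.hand_in())"
```

```text
the job is handed in; nothing more can be done
None
```

The job is handed in, though no verdict came back: the setting block stands upright and released in the oblong pocket, and the upper half is on both dowels, pressed shut at about 34 N and still gripped.

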